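# Unpile the sample-mounting kit and set it out in its holders

## Task

The sample-mounting kit has been left in one pile: glue stick on aluminium block on tin on tape roll. Take the pile apart from the top down, setting each thing in its own holder and letting go before lifting the next: the glue stick upright in the cup, the block flat and lengthwise in the rectangular cradle, the tin flat in the round dish, the tape roll flat on its stand over the post. Tip nothing over, and leave the screw jar and the dropper bottle where they stand.

Things in the scene. Friction and masses are not known exactly. Their poses are not given: they have to be found in the camera images.
- glue_stick: Glue stick standing upright, 22 mm diameter, 74 mm tall, round; top of the pile. Origin: centre of its underside; z up. (Overhead: the room's fixed gantry beam runs above the right of the worktop, from about x 0.36, y -0.44 to x 0.90, y -0.27, its underside 0.62 m above the worktop: keep raised wrists and elbows off it.)
- alu_block: Plain aluminium set-up block with two small holes in its top, 30 mm along its x, 45 mm along its y, 22 mm high; second from the top, under the glue stick, at any yaw. Origin: centre of its underside; z up. 
- weigh_tin: Round lidded metal tin, 51 mm diameter, 25 mm high to the top of its lid; third from the top, under the block. Origin: centre of its underside; z up. 
- tape_roll: Roll of tape lying flat, 62 mm outside diameter, 19 mm high, with an open bore about 38 mm wide; bottom of the pile, lying on the worktop. Origin: centre of its underside; z up. 
- glue_cup: Fixed grey round upright cup for the glue stick: 52 mm wide foot, 45 mm outside diameter, 38 mm bore, rim 28 mm above the worktop, inner floor 5 mm above the worktop. Origin: centre of its underside; z up. 
- block_cradle: Fixed grey shallow rectangular cradle with a black rubber floor, for the block, outside 52 mm along its x and 67 mm along its y, inside 46 x 61 mm, rim 10 mm above the worktop, inner floor 5 mm above it. The block's long side (y) goes along the cradle's long side (y), either way round. Origin: centre of its underside; z up. 
- tin_dish: Fixed grey shallow round dish with a cork floor, for the tin: 74 mm outside and 68 mm inside diameter, rim 10 mm above the worktop, inner floor 5 mm above it. Origin: centre of its underside; z up. 
- tape_stand: Fixed stand for the tape roll: grey disc 76 mm diameter, 6 mm thick, with an upright aluminium post in its middle, 20 mm diameter, its tapered top 23 mm above the worktop. The roll lies flat on the disc with the post in its bore. Origin: centre of its underside; z up. 
- screw_jar: Bystander: plastic jar with a red screw lid, 43 mm diameter, 51 mm tall, standing loose on the worktop; not to be disturbed. Origin: centre of its underside; z up. 
- dropper_bottle: Bystander: slim amber dropper bottle with a black top, 28 mm diameter, 92 mm tall, standing loose on the worktop; not to be disturbed. Origin: centre of its underside; z up. 
Mind the look-alikes: they are no part of the job. There is more than one size of the alu_block; the one meant has the size given above.

How it is judged:
By the outcome, as a careful person would: the job done as asked, in the order asked, and still so for the second after the job is handed in, with the robot touching nothing.
It also fails if it takes over 131 s, if anything falls off the work surface, if the arm or the gripper's body presses on something with over 40 N, if the wrist force passes 120 N, or if a joint passes its speed limit or range.

## Robot

A 7-joint arm with a two-finger parallel gripper is mounted at the origin on a cart in front of the work surface, level with it; the furniture and walls round the work are solid. World frame = base frame: x ahead of the robot, y to its left, z up, the work surface at z = 0. Lengths are in m, angles in rad, forces in N, time in s.
With the tool pointing down it reaches from about 0.425 to 0.925 m from the base axis. Payload 6.8 kg.
Tool frame: the origin (TCP) lies on the centre line of the jaws, within the pads' length; the fingertips stand 8 mm ahead of it and the grasp point (between the pads) lies 11 mm behind it (bot.tips_ahead is the distance from the TCP to the fingertips, in m); z points along the fingers, y is the line along which they close (so a half turn about z gives the same grasp; the last joint's range is limited). The gripper opens to 85 mm and grips with 20 to 120 N. Pads are 22 mm wide; open, the fingers measure 114 mm over their backs; the gripper's body (76 mm by 85 mm) begins 54 mm behind the grasp point. The pads swing forward as they close: fully open they stand 13 mm farther back than shut.
Start: joints at [1.212, 0.477, 0.022, 1.555, -0.011, 1.109, -0.083], TCP at [0.168, -0.654, 0.239] pointing down, gripper open.
Joint ranges: [-2.96, 2.96], [-0.34, 2.1], [-1.41, 1.46], [0.24, 2.44], [-1.37, 4.51], [0.17, 1.92], [-2.96, 2.96]. Speed limits (rad/s): [2.39, 2.39, 3.14, 3.14, 3.14, 3.14, 3.14].

## Interface

Orientations are given as a unit quaternion [w, x, y, z].
In Python, from station import bot gives the robot as it stands.
- The arm moves only by the tool send_rows, never from a script. Its argument "deltas" is text: rows parted by semicolons, each of 4 numbers parted by spaces: the shift along the tool's x, y, z in m, then the turn about the tool's z in degrees. In form: x y z spin; .... A call has 1 to 5 rows; each row is the pose to reach, as a shift and turn from the pose commanded when the call began, along the tool's axes at that moment; what a row does not reach only later rows make up. A row lasts 1/10 s, in which the tool goes at most 50 mm and 8.59 degrees, less where a joint would pass 70% of its speed; a pose out of reach is approached as far as the arm can. A call with a gripper value outside its range is refused whole. "claw" is the opening, from 0 (shut) to 1 (fully open), set as the call begins (left out, the last holds). The fingers move at their own pace and stop on an object; "force" is the grip in N (left out, the last holds). Time passes only in rows, so rows that repeat a pose let the fingers close. It gives the time, the measured TCP pose, the force, the opening and the grip force at its end, in the units of the state.
- bot.get_obs(): the state, without advancing time (a new reading comes with each control period).
- bot.read_camera(name): name is "side" or "top"; returns a dict with "img" (480x640x3 uint8, red, green, blue), "depth" (480x640 float32, m along the optical axis (not along the pixel's ray), 0 where there is no reading), "fx", "fy", "cx", "cy" (pixels), "camera_from_world" (4x4, takes a point from world to camera coordinates). Camera axes: x right, y up, looking along -z (the intrinsics and any distortion apply to the point x, -y, -z); pixel columns grow to the right and rows downward; lengths in m; the calibration is good to about 2 mm. A picture is of the moment at which its call begins.
- bot.hand_in(): hands the job in; it is judged then, once.
Trained networks look in a picture, given as the dict that the camera call returned (one of the last four; its "shot" number tells which), for a name from the list of things; names that differ only in an ending like _2 or _b are one class to them, and where a whole thing is asked for, a point or a joint stands for the part that bears it (a point fixed in the world has none). Each returns a list of dicts, best first, with "confidence" (0 to 1); they miss things now and then, are a little off and sometimes report something else, mostly with a low value. They report only what shows in the picture. A call takes as long as a camera call. They do not tell look-alikes from the thing itself.
- bot.masks_of(picture, query): "mask" (480x640 bool, what is visible of it).
- bot.landmark_of(picture, query): "xyz" ([x, y, z] in m, in world coordinates, good to about 4 mm: a listed point, or the origin of a listed thing).
The state is a dict: "t": time; "q": joint angles; "joint_vel": joint speeds; "joint_torque": joint torques, N m; "eef_pos": TCP position; "tool_rot": TCP orientation; "contact_force": force on the tool from outside, world axes, zero at the start; "torque": the same for the moment, N m; "gripper_width": opening from 0.0 (shut) to 1.0 (fully open); "grasp_force": force on a finger pad.
Only numpy, scipy, OpenCV 4.12 (cv2) and the standard library are available. Lean on these libraries where they do the work, as an engineer would, in place of code of your own. Each camera call takes 0.05 s, during which the arm holds its last target. There are 200 camera calls.

## Working session

There is one attempt and no reset: what is moved stays moved. The work goes in short steps, Python scripts to look and compute and a tool call to move; the robot and the scene stay as the last step left them, time stands still between calls to the robot, and variables do not carry over. Pictures are saved under pics/ and viewed, at most 14 in all, crops included, and the job is handed in when it is done.

Besides the shell and the picture viewer there is one more tool, called as name(argument=value, ...) on one line, values as JSON. send_rows: Moves the arm, as the interface text tells. Its arguments: {"type":"object","properties":{"deltas":{"type":"string"},"claw":{"type":"number"},"force":{"type":"number"}},"required":["deltas"]}

```bash
mkdir -p pics; ls
cat > h.py <<'E'
import numpy as np,cv2
from station import bot
def world(p):
    d=p["depth"];v,u=np.mgrid[0:480,0:640]
    P=np.stack([(u-p["cx"])/p["fx"]*d,-(v-p["cy"])/p["fy"]*d,-d,np.ones_like(d)],-1)
    W=P@np.linalg.inv(p["camera_from_world"]).T
    W=W[...,:3].copy();W[d==0]=np.nan;return W
def pix(p,X):
    c=p["camera_from_world"]@np.append(X,1);return p["cx"]-p["fx"]*c[0]/c[2],p["cy"]+p["fy"]*c[1]/c[2]
def save(p,n,crop=None,s=1):
    im=p["img"][...,::-1]
    if crop: a,b,c,d=crop;im=im[b:d,a:c]
    cv2.imwrite(f"pics/{n}.png",cv2.resize(im,None,fx=s,fy=s,interpolation=cv2.INTER_CUBIC))
E
python3 - <<'E'
from h import *
names="glue_stick alu_block weigh_tin tape_roll glue_cup block_cradle tin_dish tape_stand screw_jar dropper_bottle".split()
for c in("top","side"):
    p=bot.read_camera(c);save(p,c+"0");W=world(p);print(c,[k for k in p if k not in("img","depth")],p["fx"],np.linalg.inv(p["camera_from_world"])[:3,3])
    for n in names:
        L=bot.landmark_of(p,n);M=bot.masks_of(p,n)
        print(n,[(np.round(l["xyz"],3).tolist(),round(l["confidence"],2),np.round(pix(p,l["xyz"])).tolist()) for l in L[:3]])
        for m in M[:3]:
            w=W[m["mask"]];w=w[~np.isnan(w[:,0])]
            if len(w):
                t=w[w[:,2]>np.percentile(w[:,2],90)-.006]
                print("   m",round(m["confidence"],2),len(w),np.round(np.percentile(t,[2,98],axis=0),3).tolist(),np.round(np.mean(t,0),3))
print(bot.get_obs())
E
```

```text
pics
top ['fx', 'fy', 'cx', 'cy', 'camera_from_world', 'shot'] 477.1563942189321 [0.40345264 0.01492718 0.99385219]
glue_stick [([0.65, 0.062, 0.068], 0.44, [290.0, 213.0])]
   m 0.68 974 [[0.549, 0.286, 0.004], [0.617, 0.354, 0.013]] [0.583 0.321 0.007]
   m 0.59 195 [[0.641, 0.058, 0.136], [0.66, 0.076, 0.143]] [0.65  0.067 0.14 ]
alu_block [([0.607, 0.171, 0.0], 0.73, [241.0, 241.0]), ([0.571, -0.02, -0.002], 0.6, [331.0, 257.0]), ([0.645, 0.065, 0.042], 0.48, [290.0, 218.0])]
   m 0.7 655 [[0.578, 0.149, 0.028], [0.638, 0.197, 0.035]] [0.608 0.173 0.032]
   m 0.67 669 [[0.547, -0.048, 0.028], [0.603, 0.012, 0.035]] [ 0.575 -0.018  0.032]
   m 0.63 237 [[0.629, 0.053, 0.064], [0.668, 0.085, 0.087]] [0.643 0.068 0.068]
weigh_tin [([0.653, 0.065, 0.016], 0.43, [290.0, 217.0])]
   m 0.62 165 [[0.628, 0.042, 0.041], [0.668, 0.091, 0.048]] [0.65  0.06  0.045]
tape_roll [([0.647, 0.063, -0.002], 0.61, [292.0, 223.0])]
   m 0.58 168 [[0.621, 0.038, 0.016], [0.651, 0.095, 0.024]] [0.632 0.064 0.02 ]
glue_cup [([0.441, -0.032, -0.0], 0.6, [338.0, 319.0])]
   m 0.82 508 [[0.426, -0.053, 0.0
[... 2751 characters left out ...]
 0.0223884 ,  1.55542529, -0.01152141,
        1.10932434, -0.08309692]), 'joint_vel': array([-1.06599021e-03,  9.16710253e-04,  3.90887625e-04,  7.85681073e-04,
        1.53629718e-05,  5.19782656e-04,  2.07882610e-04]), 'joint_torque': array([ 2.60580464e-05, -5.96315432e+01,  1.60644103e+00, -2.81542736e+01,
        1.24895421e-02,  1.60875679e-03,  1.17448297e-05]), 'eef_pos': array([ 0.16754006, -0.65387306,  0.23932013]), 'tool_rot': array([-1.06882113e-06,  9.92148559e-01,  1.25064927e-01,  1.95629900e-05]), 'contact_force': array([ 0.27851858, -0.61566573, -0.35383344]), 'torque': array([-0.06298488, -0.02474775, -0.00534724]), 'grasp_force': 0.0, 'gripper_width': 0.9992926920728437}
```

View pictures.

View pics/top0.png

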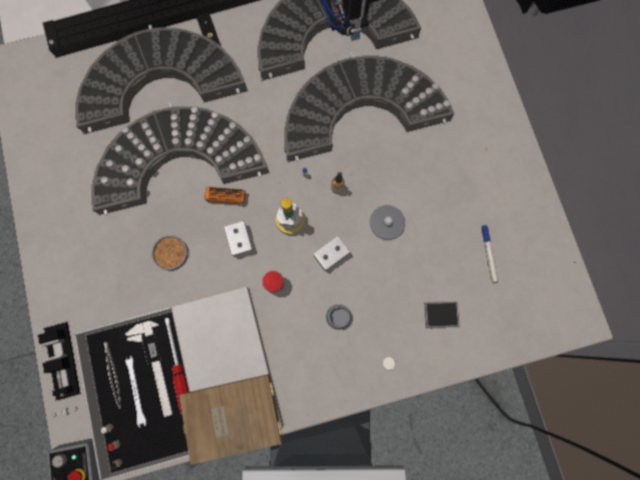

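View pics/side0.png

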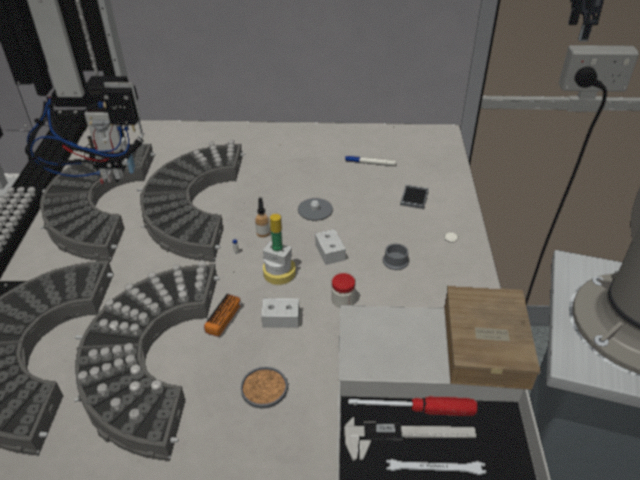

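Run:
```python
from h import *
p=bot.read_camera("top");W=world(p)
T=cv2.Rodrigues
from scipy.spatial.transform import Rotation as R
q=bot.get_obs()["tool_rot"];print(np.round(R.from_quat(q[[1,2,3,0]]).as_matrix(),4))
# block & cradle yaw: min area rects of points in world
for n,sel in (("block",(W[...,2]>.06)&(W[...,2]<.074)&(abs(W[...,0]-.648)<.05)&(abs(W[...,1]-.066)<.05)),("cradle",(W[...,2]>.003)&(W[...,2]<.02)&(abs(W[...,0]-.447)<.05)&(abs(W[...,1]+.244)<.05)),
 ("lookA",(W[...,2]>.02)&(abs(W[...,0]-.607)<.05)&(abs(W[...,1]-.173)<.05)),("lookB",(W[...,2]>.02)&(abs(W[...,0]-.573)<.05)&(abs(W[...,1]+.018)<.05))):
    print(n,cv2.minAreaRect((W[sel][:,:2]*1000).astype(np.float32)))
```

```text
[[ 0.9687  0.2481  0.    ]
 [ 0.2481 -0.9687 -0.    ]
 [ 0.      0.     -1.    ]]
block ((650.9306030273438, 69.36528778076172), (30.090280532836914, 45.04460144042969), 82.65437316894531)
cradle ((446.5028076171875, -242.939453125), (97.65839385986328, 99.47555541992188), 2.6784627437591553)
lookA ((608.4602661132812, 173.98487854003906), (63.72747802734375, 42.294368743896484), 16.43595314025879)
lookB ((575.980224609375, -18.639049530029297), (42.43918228149414, 63.47022247314453), 35.9934196472168)
```

The top view shows the pile at about (290,215). The cradle is at (441,315), the cup at (338,319), the dish at (170,252) and the stand at (388,222). The white blocks at (238,238) and (332,253) are larger look-alikes. Next I'll check the yaws and the ground under the first move.

Run:
```python
from h import *
p=bot.read_camera("top");W=world(p);s=bot.read_camera("side")
a=cv2.resize(p["img"][190:250,255:325],None,fx=5.6,fy=6,interpolation=cv2.INTER_CUBIC);b=cv2.resize(s["img"][205:290,240:320],None,fx=5,fy=4.24,interpolation=cv2.INTER_CUBIC)
cv2.imwrite("pics/crop1.png",np.hstack([a,b])[...,::-1])
print(bot.tips_ahead)
for m in bot.masks_of(p,"block_cradle")[:1]:
    w=W[m["mask"]];w=w[(w[:,2]>.002)];print(cv2.minAreaRect((w[:,:2]*1000).astype(np.float32)))
for m in bot.masks_of(p,"alu_block"):
    w=W[m["mask"]];w=w[(w[:,2]>.060)&(w[:,2]<.073)];print(len(w))
    if len(w)>20:
        r=cv2.minAreaRect((w[:,:2]*1000).astype(np.float32));print(r);print([np.round(pix(p,[x/1000-.0,y/1000,.066])).tolist() for x,y in cv2.boxPoints(r)])
for x,y in((.17,-.65),(.22,-.55),(.27,-.47),(.36,-.3)):
    d=np.nanmin(np.abs(W[...,0]-x)+np.abs(W[...,1]-y));sel=(abs(W[...,0]-x)<.04)&(abs(W[...,1]-y)<.04);print(x,y,np.nanmax(W[...,2][sel]) if sel.any() else None)
```

```text
0.008
((449.95758056640625, -242.15493774414062), (54.26055908203125, 71.3759536743164), 3.6986024379730225)
0
0
166
((650.32470703125, 69.49819946289062), (30.11391830444336, 43.574302673339844), 83.05535888671875)
[[293.0, 224.0], [296.0, 203.0], [281.0, 202.0], [278.0, 222.0]]
0
0.17 -0.65 -0.8791605196120502
0.22 -0.55 -0.8880798093415654
0.27 -0.47 None
0.36 -0.3 0.005978052580486448
```

View pics/crop1.png

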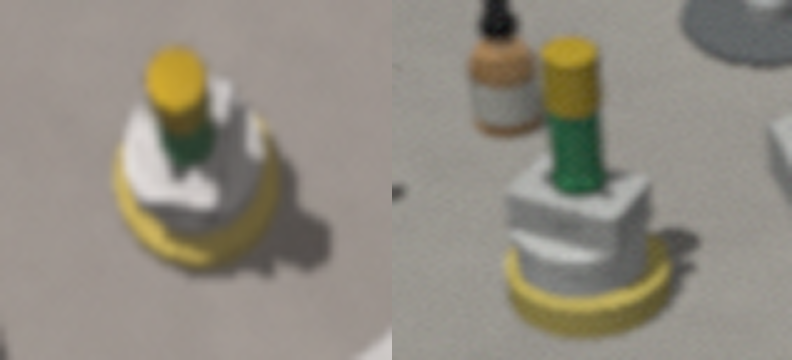

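The crop shows the glue stick upright on the block with its cap centred near (177,80). The block's yaw is hidden, so I'll measure it once the stick is gone. The approach comes first.

send_rows(deltas="0.034 -0.037 0 0;0.068 -0.074 0 0;0.102 -0.110 0 0;0.136 -0.147 0 0;0.170 -0.183 0 0", claw=1)

```text
t: 2.85
eef_pos: [0.2875, -0.4326, 0.2395]
tool_rot: [0.0, 0.992, 0.125, 0.0]
contact_force: [1.6, 0.1, 0.5]
gripper_width: 0.999
grasp_force: 0.0
```

send_rows(deltas="0.034 -0.037 0 0;0.068 -0.074 0 0;0.104 -0.112 0 0;0.104 -0.112 0 0;0.104 -0.112 0 0")

```text
t: 3.35
eef_pos: [0.3606, -0.2991, 0.2397]
tool_rot: [0.0, 0.992, 0.127, 0.0]
contact_force: [-0.0, -1.3, 0.0]
gripper_width: 1.001
grasp_force: 0.0
```

send_rows(deltas="0.037 -0.028 0 0;0.074 -0.056 0 0;0.111 -0.085 0 0;0.148 -0.113 0 0;0.185 -0.141 0 0")

```text
t: 3.85
eef_pos: [0.5048, -0.1185, 0.2394]
tool_rot: [0.0, 0.992, 0.123, 0.0]
contact_force: [0.8, -2.3, 0.2]
gripper_width: 1.003
grasp_force: 0.0
```

send_rows(deltas="0.037 -0.028 0 0;0.074 -0.056 0 0;0.111 -0.085 0 0;0.148 -0.113 0 0;0.184 -0.142 0 0")

```text
t: 4.35
eef_pos: [0.6487, 0.0641, 0.2389]
tool_rot: [0.001, 0.992, 0.123, -0.0]
contact_force: [0.3, -1.0, -0.3]
gripper_width: 0.997
grasp_force: 0.0
```

send_rows(deltas="0 0 0.02 0;0 0 0.05 0;0 0 0.05 0")

```text
t: 4.65
eef_pos: [0.6449, 0.0626, 0.1847]
tool_rot: [0.001, 0.992, 0.124, -0.004]
contact_force: [-1.0, -0.6, -0.7]
gripper_width: 1.0
grasp_force: 0.0
```

Run:
```python
from h import *
o=bot.get_obs();print(o["eef_pos"],o["q"])
a=bot.read_camera("side");b=bot.read_camera("top")
A=cv2.resize(a["img"][190:290,220:340],None,fx=3.3,fy=3.3);B=cv2.resize(b["img"][170:270,230:350],None,fx=3.3,fy=3.3)
cv2.imwrite("pics/c2.png",np.hstack([A,B])[...,::-1])
```

```text
[0.64487827 0.06261458 0.18465458] [ 0.07719675  0.51710186 -0.37637843  1.64901131  0.21468466  1.02485867
 -1.69024171]
```

View pics/c2.png

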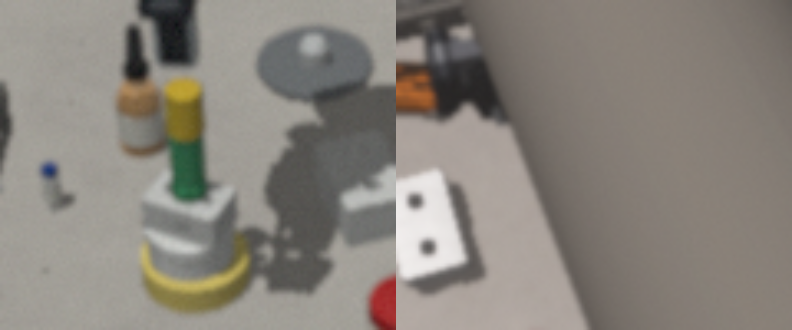

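Run:
```python
from h import *
a=bot.read_camera("side");o=bot.get_obs();e=o["eef_pos"];print(e)
from scipy.spatial.transform import Rotation as R
M=R.from_quat(o["tool_rot"][[1,2,3,0]]).as_matrix()
im=a["img"][...,::-1].copy()
for k in(0,.045,-.045):
    for z in (.008,-.011): print(k,z,np.round(pix(a,e+M@[0,k,z])));u=pix(a,e+M@[0,k,z]);cv2.circle(im,(int(u[0]),int(u[1])),2,(0,0,255),-1)
cv2.imwrite("pics/c3.png",cv2.resize(im[100:300,170:390],None,fx=2.7,fy=2.7))
```

```text
[0.64774578 0.06402489 0.19022467]
0 0.008 [274. 196.]
0 -0.011 [273. 187.]
0.045 0.008 [277. 181.]
0.045 -0.011 [276. 172.]
-0.045 0.008 [271. 212.]
-0.045 -0.011 [270. 203.]
```

View pics/c3.png

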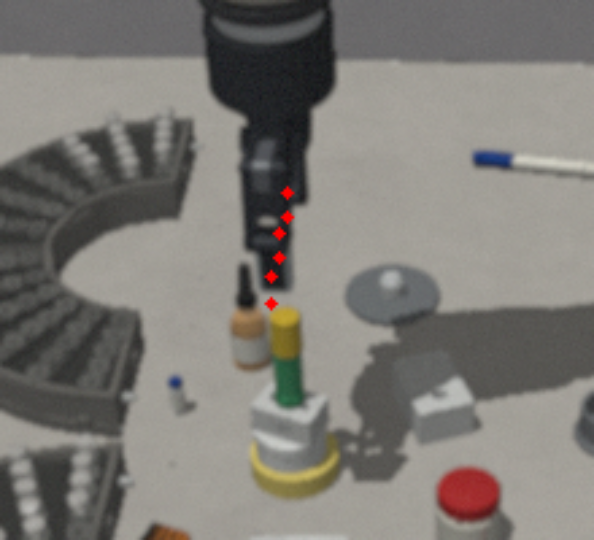

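send_rows(deltas="0 -0.003 0.04 0;0 -0.003 0.08 0;0 -0.003 0.086 0;0 -0.003 0.086 0;0 -0.003 0.086 0")

```text
t: 5.3
eef_pos: [0.6481, 0.0685, 0.106]
tool_rot: [-0.0, 0.992, 0.125, 0.002]
contact_force: [0.1, -0.2, -0.4]
gripper_width: 0.999
grasp_force: 0.0
```

send_rows(deltas="0 0 0 0;0 0 0 0;0 0 0 0;0 0 0 0;0 0 0 0", claw=0, force=30)

```text
t: 5.8
eef_pos: [0.6463, 0.0685, 0.1035]
tool_rot: [0.0, 0.992, 0.125, 0.0]
contact_force: [-0.2, 0.2, 1.9]
gripper_width: 0.245
grasp_force: 29.3
```

send_rows(deltas="0 0 0 0;0 0 0 0;0 0 0 0;0 0 0 0;0 0 0 0")

```text
t: 6.3
eef_pos: [0.6464, 0.0686, 0.1034]
tool_rot: [-0.0, 0.992, 0.125, 0.0]
contact_force: [-0.3, -0.1, 3.4]
gripper_width: 0.247
grasp_force: 29.4
```

send_rows(deltas="0 0 -0.015 0;0 0 -0.045 0;0 0 -0.08 0;0 0 -0.08 0")

```text
t: 6.7
eef_pos: [0.6493, 0.0693, 0.1895]
tool_rot: [-0.0, 0.992, 0.125, 0.005]
contact_force: [0.7, -0.0, 0.9]
gripper_width: 0.239
grasp_force: 29.3
```

send_rows(deltas="-0.044 0.009 0 0;-0.088 0.019 0 0;-0.132 0.028 0 0;-0.176 0.038 0 0;-0.221 0.047 0 0")

```text
t: 7.2
eef_pos: [0.4421, -0.0327, 0.1835]
tool_rot: [0.0, 0.992, 0.125, 0.0]
contact_force: [1.2, -1.1, -0.2]
gripper_width: 0.242
grasp_force: 29.3
```

send_rows(deltas="0 0 0.03 0;0 0 0.06 0;0 0 0.06 0;0 0 0.06 0")

```text
t: 7.6
eef_pos: [0.4438, -0.0317, 0.1237]
tool_rot: [-0.0, 0.992, 0.125, -0.0]
contact_force: [0.8, 1.7, 0.8]
gripper_width: 0.24
grasp_force: 29.4
```

Run:
```python
from h import *
o=bot.get_obs();print(o["eef_pos"],o["q"],o["contact_force"],o["grasp_force"])
a=bot.read_camera("side");W=world(a)
for n in("glue_stick","glue_cup"):
    print(n,[(np.round(l["xyz"],3),l["confidence"]) for l in bot.landmark_of(a,n)])
save(a,"c4",(310,150,470,300),4)
b=bot.read_camera("top");save(b,"c5",(230,170,350,270),5)
```

```text
[ 0.44380277 -0.03165627  0.12374399] [ 0.27785513  0.29378779 -0.39758378  2.17039012  0.17290447  0.70739938
 -1.55605646] [0.7929711  1.69025815 0.83024242] 29.37967736274004
glue_stick [(array([ 0.45 , -0.033,  0.08 ]), 0.68), (array([0.511, 0.098, 0.002]), 0.21)]
glue_cup [(array([ 0.44 , -0.034, -0.001]), 0.82)]
```

View pics/c4.png

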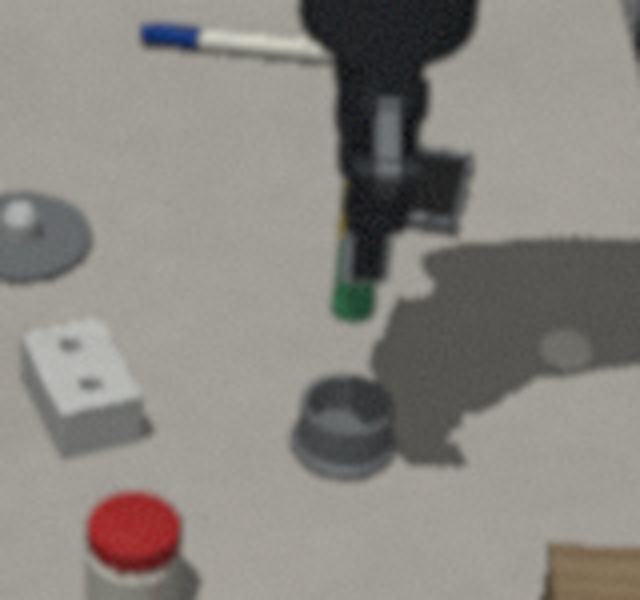

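View pics/c5.png

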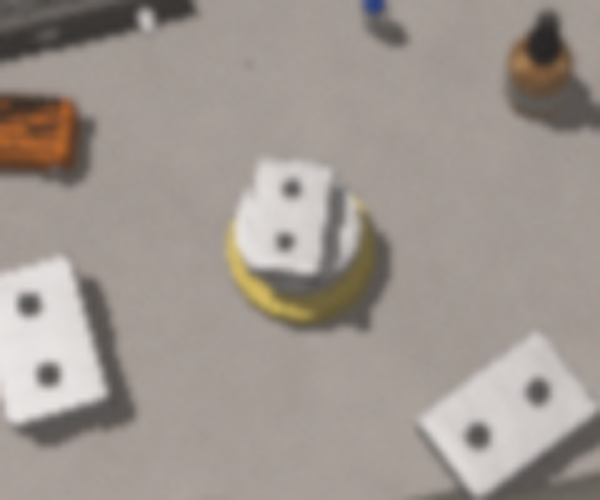

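Side crop: the stick hangs upright with its foot at (352,303), directly above the cup at (347,405). Top crop: the block shows clearly on the tin, with holes at (291,188) and (285,242). Next I'll compute the stick's offset and the block's pose.

```bash
cat >> h.py <<'E'
def ray(p,u,v,z):
    T=np.linalg.inv(p["camera_from_world"]);d=T[:3,:3]@[(u-p["cx"])/p["fx"],-(v-p["cy"])/p["fy"],-1];o=T[:3,3]
    return o+d*(z-o[2])/d[2]
E
python3 - <<'E'
from h import *
a=bot.read_camera("side")
print("stick foot",ray(a,310+352/4,150+307/4,.0864), "cup rim",ray(a,310+349/4,150+403/4,.028))
b=bot.read_camera("top")
h=[ray(b,230+u/5,170+v/5,.066) for u,v in((291,188),(285,242))];d=h[0]-h[1];print(h,(h[0]+h[1])/2,np.degrees(np.arctan2(d[1],d[0])))
g=cv2.cvtColor(b["img"],cv2.COLOR_RGB2GRAY)
c=[ray(b,230+u/5,170+v/5,.066) for u,v in((257,160),(331,168),(319,274),(245,266))];print(np.round(c,4),np.mean(c,0))
W=world(b);s=(W[...,2]>.058)&(W[...,2]<.074)&(abs(W[...,0]-.648)<.05)&(abs(W[...,1]-.066)<.05)
print(cv2.minAreaRect((W[s][:,:2]*1000).astype(np.float32)))
for n in("alu_block","weigh_tin","tape_roll"):
    print(n,[np.round(l["xyz"],3) for l in bot.landmark_of(b,n)])
E
```

```text
stick foot [ 0.44357532 -0.03228952  0.0864    ] cup rim [ 0.4402475  -0.03169833  0.028     ]
[array([0.66114365, 0.06692763, 0.066     ]), array([0.63879456, 0.06927905, 0.066     ])] [0.6499691  0.06810334 0.066     ] -6.006187549199336
[[0.6729 0.0807 0.066 ]
 [0.6693 0.0508 0.066 ]
 [0.6255 0.0557 0.066 ]
 [0.629  0.0852 0.066 ]] [0.64921091 0.06809916 0.066     ]
((651.0872802734375, 69.30781555175781), (30.081867218017578, 45.61771011352539), 82.44538116455078)
alu_block [array([0.649, 0.066, 0.041]), array([0.607, 0.172, 0.003]), array([ 0.572, -0.02 , -0.001])]
weigh_tin [array([ 0.644, -0.143,  0.002]), array([0.648, 0.067, 0.015]), array([ 0.446, -0.247, -0.   ])]
tape_roll [array([ 0.647,  0.063, -0.006])]
```

send_rows(deltas="-0.002 0 0.035 0;-0.002 0 0.06 0;-0.002 0 0.075 0;-0.002 0 0.080 0;-0.002 0 0.080 0")

```text
t: 8.55
eef_pos: [0.442, -0.0323, 0.0432]
tool_rot: [-0.0, 0.992, 0.125, -0.0]
contact_force: [-0.5, 0.2, -0.6]
gripper_width: 0.246
grasp_force: 29.7
```

send_rows(deltas="0 0 0 0;0 0 0 0;0 0 0 0")

```text
t: 8.85
eef_pos: [0.4423, -0.0324, 0.0438]
tool_rot: [0.0, 0.992, 0.125, 0.001]
contact_force: [0.8, -0.1, 0.9]
gripper_width: 0.244
grasp_force: 29.7
```

send_rows(deltas="0 0 0 0;0 0 0 0;0 0 0 0;0 0 -0.001 0", claw=0.6)

```text
t: 9.25
eef_pos: [0.4418, -0.0324, 0.0443]
tool_rot: [-0.0, 0.992, 0.125, -0.0]
contact_force: [0.3, -0.4, 0.1]
gripper_width: 0.6
grasp_force: 0.0
```

send_rows(deltas="0 0 -0.02 0;0 0 -0.06 0;0 0 -0.10 0;0 0 -0.12 0;0 0 -0.12 0")

```text
t: 9.75
eef_pos: [0.4439, -0.0324, 0.1672]
tool_rot: [0.001, 0.992, 0.125, 0.003]
contact_force: [-0.0, 0.6, -0.5]
gripper_width: 0.6
grasp_force: 0.0
```

send_rows(deltas="0.045 -0.009 0 4;0.090 -0.018 0 9;0.135 -0.027 0 13;0.180 -0.036 0 17;0.226 -0.045 0 21.4", claw=0.8)

```text
t: 10.25
eef_pos: [0.6503, 0.0679, 0.1624]
tool_rot: [0.001, 0.998, -0.063, -0.001]
contact_force: [0.9, -1.5, 0.5]
gripper_width: 0.801
grasp_force: 0.0
```

send_rows(deltas="0 0 0.02 0;0 0 0.04 0;0 0 0.04 0;0 0 0.04 0")

```text
t: 10.65
eef_pos: [0.6488, 0.0671, 0.1232]
tool_rot: [0.0, 0.998, -0.061, -0.001]
contact_force: [0.1, 0.2, -0.3]
gripper_width: 0.801
grasp_force: 0.0
```

Run:
```python
from h import *
from scipy.spatial.transform import Rotation as R
o=bot.get_obs();M=R.from_quat(o["tool_rot"][[1,2,3,0]]).as_matrix();e=o["eef_pos"];print(e,o["q"]);print(M.round(3));print(M.T@(np.array([.650,.068,.061])-e))
a=bot.read_camera("side");save(a,"c6",(210,140,450,300),3.3)
```

```text
[0.64883023 0.06714306 0.12321068] [ 0.02728217  0.58161062 -0.31566971  1.69068378  0.21820102  0.90640307
 -2.06882259]
[[ 0.992 -0.122 -0.002]
 [-0.122 -0.992 -0.   ]
 [-0.002  0.001 -1.   ]]
[ 0.0011967  -0.00103828  0.0622074 ]
```

View pics/c6.png

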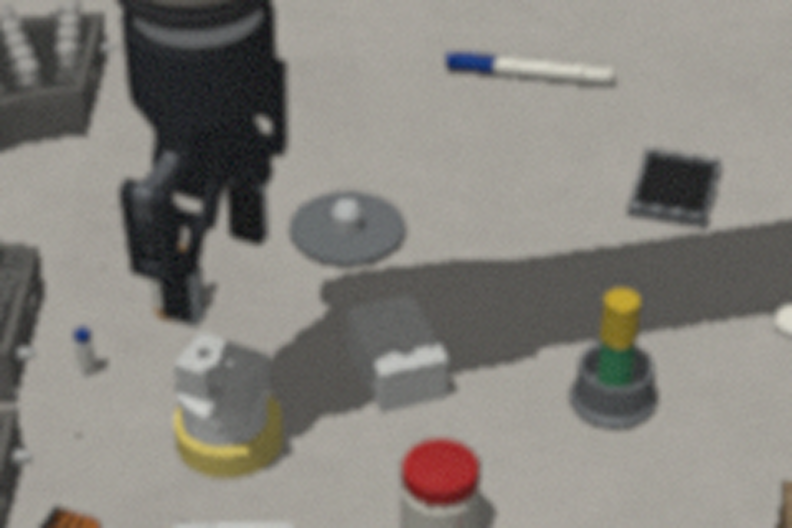

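The stick stands upright in the cup at (615,340). The gripper is above the block, so I'm descending to grip it.

send_rows(deltas="0.001 -0.001 0.03 0;0.001 -0.001 0.055 0;0.001 -0.001 0.062 0;0.001 -0.001 0.062 0;0.001 -0.001 0.062 0")

```text
t: 11.2
eef_pos: [0.6518, 0.0683, 0.0639]
tool_rot: [-0.0, 0.998, -0.061, 0.001]
contact_force: [-0.2, 0.2, -0.5]
gripper_width: 0.801
grasp_force: 0.0
```

send_rows(deltas="0 0 0 0;0 0 0 0;0 0 0 0;0 0 0 0;0 0 0 0", claw=0, force=40)

```text
t: 11.7
eef_pos: [0.6514, 0.0683, 0.0634]
tool_rot: [-0.0, 0.998, -0.061, 0.001]
contact_force: [-1.2, 0.6, 6.3]
gripper_width: 0.335
grasp_force: 39.8
```

send_rows(deltas="0 0 0 0;0 0 0 0;0 0 0 0")

```text
t: 12.0
eef_pos: [0.6514, 0.0683, 0.0634]
tool_rot: [-0.0, 0.998, -0.061, 0.001]
contact_force: [-1.3, -0.4, 6.6]
gripper_width: 0.339
grasp_force: 39.8
```

send_rows(deltas="0 0 -0.01 0;0 0 -0.03 0;0 0 -0.06 0;0 0 -0.09 0;0 0 -0.09 0")

```text
t: 12.5
eef_pos: [0.6535, 0.0689, 0.1575]
tool_rot: [-0.001, 0.998, -0.061, 0.004]
contact_force: [0.7, -0.5, -1.2]
gripper_width: 0.337
grasp_force: 39.9
```

send_rows(deltas="-0.022 0.044 0 0;-0.044 0.089 0 0;-0.066 0.134 0 0;-0.088 0.179 0 0;-0.110 0.223 0 0")

```text
t: 13.0
eef_pos: [0.5125, -0.1413, 0.152]
tool_rot: [0.0, 0.998, -0.061, -0.0]
contact_force: [0.8, -0.5, -1.1]
gripper_width: 0.341
grasp_force: 39.9
```

send_rows(deltas="-0.020 0.040 0 -8;-0.040 0.080 0 -16;-0.055 0.112 0 -24;-0.055 0.112 0 -32;-0.055 0.112 0 -40")

```text
t: 13.5
eef_pos: [0.4445, -0.2455, 0.152]
tool_rot: [-0.0, 0.959, 0.285, -0.001]
contact_force: [0.9, 0.4, -1.2]
gripper_width: 0.339
grasp_force: 40.0
```

send_rows(deltas="0 0 0 -8;0 0 0 -16;0 0 0 -24;0 0 0 -32;0 0 0 -40")

```text
t: 14.0
eef_pos: [0.4455, -0.244, 0.152]
tool_rot: [-0.0, 0.802, 0.597, -0.0]
contact_force: [-0.3, -0.6, -1.3]
gripper_width: 0.339
grasp_force: 40.0
```

send_rows(deltas="0 0 0 -8;0 0 0 -16;0 0 0 -20.7;0 0 0 -20.7;0 0 0 -20.7")

```text
t: 14.5
eef_pos: [0.4457, -0.2441, 0.1521]
tool_rot: [-0.0, 0.685, 0.729, -0.0]
contact_force: [-1.3, 0.6, -1.3]
gripper_width: 0.34
grasp_force: 40.0
```

Run:
```python
from h import *
from scipy.spatial.transform import Rotation as R
o=bot.get_obs();M=R.from_quat(o["tool_rot"][[1,2,3,0]]).as_matrix();e=o["eef_pos"];print(e,o["q"],o["gripper_width"],o["grasp_force"]);print(M.round(3))
a=bot.read_camera("side");save(a,"c7",(340,110,480,230),5)
for n in("alu_block","block_cradle"):
    print(n,[np.round(l["xyz"],3) for l in bot.landmark_of(a,n)])
b=bot.read_camera("top")
for n in("weigh_tin","tape_roll"):
    print(n,[np.round(l["xyz"],3) for l in bot.landmark_of(b,n)])
W=world(b);s=(W[...,2]>.036)&(abs(W[...,0]-.648)<.05)&(abs(W[...,1]-.066)<.05)
print(cv2.minEnclosingCircle((W[s][:,:2]*1000).astype(np.float32)),W[s].max(0),W[s].min(0),W[s].mean(0))
s=(W[...,2]>.012)&(abs(W[...,0]-.648)<.05)&(abs(W[...,1]-.066)<.05)
print(cv2.minEnclosingCircle((W[s][:,:2]*1000).astype(np.float32)))
```

```text
[ 0.44565014 -0.2440612   0.15206179] [ 0.90831782  0.38493028 -0.64141731  1.99874654  0.30276295  0.85269133
  0.16162338] 0.3401855033087638 39.97259795665741
[[-0.062  0.998 -0.001]
 [ 0.998  0.062  0.   ]
 [ 0.    -0.    -1.   ]]
alu_block [array([ 0.605,  0.173, -0.   ]), array([ 0.576, -0.022,  0.003]), array([ 0.445, -0.245,  0.133]), array([ 0.442, -0.032,  0.001])]
block_cradle [array([ 0.448, -0.247,  0.   ])]
weigh_tin [array([0.652, 0.069, 0.015]), array([ 0.437, -0.035, -0.002])]
tape_roll [array([ 0.644,  0.059, -0.001])]
((652.8650512695312, 67.04656219482422), 26.027873992919922) [0.67757146 0.09138184 0.04889693] [0.62695741 0.0417938  0.03603738] [0.65203612 0.06683499 0.0447255 ]
((650.2578735351562, 66.7869873046875), 31.137466430664062)
```

View pics/c7.png

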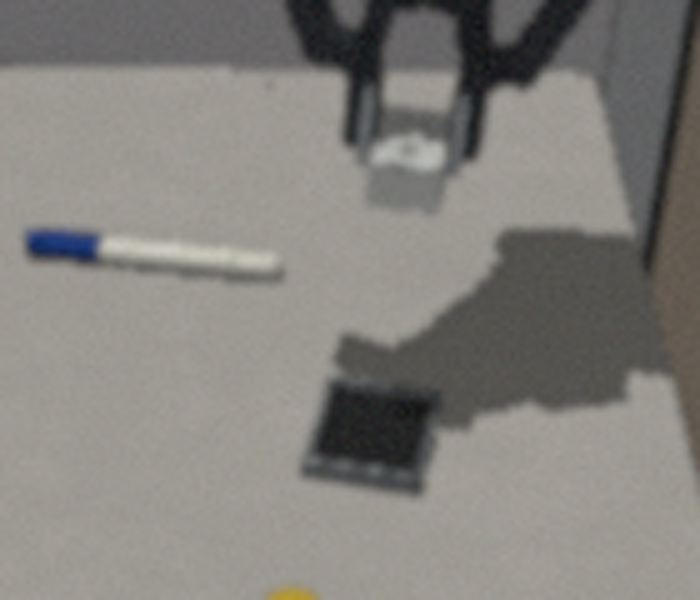

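The side crop shows the block held level at (405,190) and the empty cradle at (370,430), with no twist visible between them. Lowering.

send_rows(deltas="-0.001 0.002 0.04 0;-0.001 0.002 0.08 0;-0.001 0.002 0.11 0;-0.001 0.002 0.122 0;-0.001 0.002 0.127 0")

```text
t: 15.3
eef_pos: [0.4477, -0.2446, 0.0244]
tool_rot: [-0.001, 0.684, 0.729, -0.0]
contact_force: [-1.0, 0.1, -1.0]
gripper_width: 0.336
grasp_force: 39.9
```

send_rows(deltas="0 0 0 0;0 0 0 0;0 0 0 0")

```text
t: 15.6
eef_pos: [0.449, -0.2455, 0.0266]
tool_rot: [0.001, 0.684, 0.729, 0.0]
contact_force: [-0.3, -0.6, -0.7]
gripper_width: 0.337
grasp_force: 39.9
```

send_rows(deltas="0 0 0.002 0;0 0 0.002 0")

```text
t: 15.8
eef_pos: [0.4482, -0.2452, 0.0237]
tool_rot: [0.0, 0.684, 0.729, 0.0]
contact_force: [-0.1, -0.3, -0.9]
gripper_width: 0.336
grasp_force: 39.9
```

send_rows(deltas="0 0 0 0;0 0 0 0;0 0 0 0;0 0 0 0", claw=0.55)

```text
t: 16.2
eef_pos: [0.4481, -0.245, 0.0233]
tool_rot: [0.0, 0.684, 0.729, 0.0]
contact_force: [0.4, 0.3, 0.6]
gripper_width: 0.551
grasp_force: 0.0
```

send_rows(deltas="0 0 -0.02 0;0 0 -0.05 0;0 0 -0.09 0;0 0 -0.12 0;0 0 -0.12 0")

```text
t: 16.7
eef_pos: [0.4507, -0.2459, 0.1473]
tool_rot: [0.004, 0.684, 0.729, 0.001]
contact_force: [0.5, 0.3, -0.0]
gripper_width: 0.551
grasp_force: 0.0
```

send_rows(deltas="0.037 0.028 0 0;0.075 0.055 0 0;0.112 0.083 0 0;0.150 0.110 0 0;0.187 0.138 0 0", claw=1)

```text
t: 17.2
eef_pos: [0.574, -0.048, 0.1424]
tool_rot: [-0.0, 0.684, 0.729, -0.001]
contact_force: [0.1, -0.4, -0.6]
gripper_width: 1.001
grasp_force: 0.0
```

send_rows(deltas="0.037 0.028 0 0;0.075 0.055 0 0;0.112 0.083 0 0;0.112 0.083 0.02 0;0.112 0.083 0.02 0")

```text
t: 17.7
eef_pos: [0.6475, 0.0688, 0.1198]
tool_rot: [-0.002, 0.683, 0.73, -0.002]
contact_force: [-0.4, -2.2, -0.7]
gripper_width: 0.999
grasp_force: 0.0
```

Run:
```python
from h import *
from scipy.spatial.transform import Rotation as R
o=bot.get_obs();M=R.from_quat(o["tool_rot"][[1,2,3,0]]).as_matrix();e=o["eef_pos"];print(e,o["q"],o["gripper_width"],o["grasp_force"]);print(M.round(3));print(M.T@(np.array([.651,.067,.036])-e))
b=bot.read_camera("side")
save(b,"c8",(220,140,460,310),3.2)
```

```text
[0.64751554 0.06883328 0.11979304] [ 0.23618644  0.64684365 -0.62572681  1.67714808  0.44121143  0.96869613
 -0.48329819] 0.9991432790723934 0.0
[[-0.067  0.998 -0.006]
 [ 0.998  0.067 -0.   ]
 [-0.    -0.006 -1.   ]]
[-0.00205349  0.00381653  0.08377346]
```

View pics/c8.png

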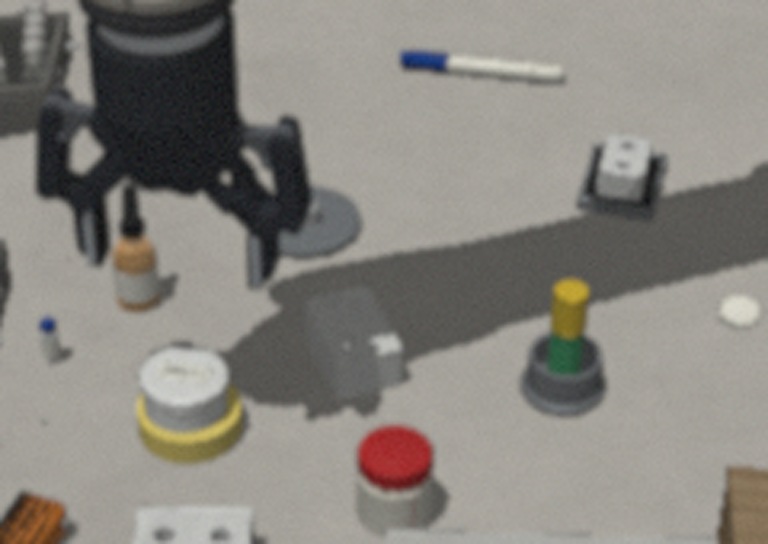

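The block sits in the cradle at (625,175), and the tin is undisturbed on the roll at (185,385). Lowering onto the tin.

send_rows(deltas="0 0.002 0.03 0;-0.001 0.002 0.06 0;-0.001 0.002 0.08 0;-0.001 0.002 0.086 0;-0.001 0.002 0.086 0")

```text
t: 18.25
eef_pos: [0.651, 0.0652, 0.0369]
tool_rot: [-0.0, 0.685, 0.729, -0.001]
contact_force: [0.1, 0.3, -0.0]
gripper_width: 1.004
grasp_force: 0.0
```

send_rows(deltas="0 0 0 0;0 0 0 0;0 0 0 0")

```text
t: 18.55
eef_pos: [0.6522, 0.0667, 0.0385]
tool_rot: [0.001, 0.684, 0.729, 0.001]
contact_force: [-0.1, -0.1, 0.4]
gripper_width: 1.001
grasp_force: 0.0
```

send_rows(deltas="0 0 0.006 0;0 0 0.006 0;0 0 0.006 0")

```text
t: 18.85
eef_pos: [0.6513, 0.0666, 0.031]
tool_rot: [-0.0, 0.684, 0.729, -0.0]
contact_force: [0.2, -0.1, 0.6]
gripper_width: 0.998
grasp_force: 0.0
```

send_rows(deltas="0 0 0 0;0 0 0 0;0 0 0 0;0 0 0 0;0 0 0 0", claw=0, force=40)

```text
t: 19.35
eef_pos: [0.6517, 0.0668, 0.0316]
tool_rot: [0.0, 0.684, 0.729, 0.0]
contact_force: [-1.2, -1.2, 4.6]
gripper_width: 0.589
grasp_force: 41.1
```

send_rows(deltas="0 0 0 0;0 0 0 0")

```text
t: 19.55
eef_pos: [0.6517, 0.0668, 0.0316]
tool_rot: [0.0, 0.684, 0.729, 0.0]
contact_force: [-0.5, -0.7, 4.4]
gripper_width: 0.586
grasp_force: 41.1
```

send_rows(deltas="0 0 -0.01 0;0 0 -0.03 0;0 0 -0.06 0;0 0 -0.10 0;0 0 -0.10 0")

```text
t: 20.05
eef_pos: [0.6549, 0.0679, 0.1374]
tool_rot: [0.003, 0.684, 0.729, 0.004]
contact_force: [0.7, -0.5, -0.4]
gripper_width: 0.584
grasp_force: 41.5
```

send_rows(deltas="0.044 -0.009 0 0;0.088 -0.018 0 0;0.132 -0.028 0 0;0.176 -0.037 0 0;0.220 -0.046 0 0")

```text
t: 20.55
eef_pos: [0.5908, 0.2846, 0.1311]
tool_rot: [0.0, 0.684, 0.729, -0.0]
contact_force: [0.8, 0.0, 0.1]
gripper_width: 0.588
grasp_force: 41.5
```

send_rows(deltas="0.038 -0.009 0 0;0.038 -0.009 0.03 0;0.038 -0.009 0.05 0;0.038 -0.009 0.05 0;0.038 -0.009 0.05 0")

```text
t: 21.05
eef_pos: [0.5801, 0.3204, 0.0813]
tool_rot: [-0.0, 0.684, 0.729, -0.0]
contact_force: [0.6, 0.1, 0.1]
gripper_width: 0.585
grasp_force: 41.6
```

Run:
```python
from h import *
o=bot.get_obs();e=o["eef_pos"];print(e,o["q"],o["gripper_width"],o["grasp_force"])
b=bot.read_camera("side")
for n in("weigh_tin","tin_dish"): print(n,[np.round(l["xyz"],3) for l in bot.landmark_of(b,n)])
save(b,"c9",(190,250,370,430),3.3)
b=bot.read_camera("top");W=world(b);s=(W[...,2]>.012)&(abs(W[...,0]-.648)<.05)&(abs(W[...,1]-.066)<.05)
print(cv2.minEnclosingCircle((W[s][:,:2]*1000).astype(np.float32)))
print([np.round(l["xyz"],3) for l in bot.landmark_of(b,"tape_roll")])
```

```text
[0.58008197 0.3203582  0.08127959] [-0.17276207  0.70979319 -0.61768891  1.67179255  0.49338017  0.92164283
 -0.91782409] 0.5845786176389962 41.58058941364288
weigh_tin [array([0.578, 0.317, 0.067]), array([ 0.642, -0.142, -0.001])]
tin_dish [array([0.577, 0.322, 0.001])]
((650.8472900390625, 67.3032455444336), 31.31949234008789)
[array([ 0.646,  0.061, -0.003])]
```

View pics/c9.png

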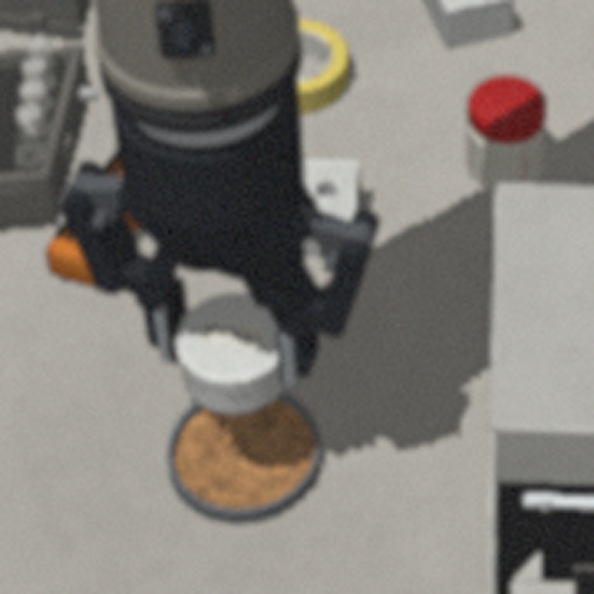

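The tin is held level at (230,355) above the cork dish at (245,450). Lowering.

send_rows(deltas="0.002 0 0.025 0;0.002 0 0.045 0;0.002 0 0.058 0;0.002 0 0.062 0;0.002 0 0.062 0")

```text
t: 21.8
eef_pos: [0.5796, 0.3224, 0.0189]
tool_rot: [-0.0, 0.684, 0.729, -0.001]
contact_force: [-0.4, -0.2, 1.3]
gripper_width: 0.584
grasp_force: 41.6
```

send_rows(deltas="0 0 0 0;0 0 0 0;0 0 0 0")

```text
t: 22.1
eef_pos: [0.5803, 0.3228, 0.0197]
tool_rot: [0.0, 0.684, 0.729, 0.0]
contact_force: [0.4, 0.0, 0.6]
gripper_width: 0.584
grasp_force: 41.6
```

send_rows(deltas="0 0 0.002 0;0 0 0.002 0;0 0 0.002 0")

```text
t: 22.4
eef_pos: [0.5804, 0.323, 0.0179]
tool_rot: [0.0, 0.684, 0.729, 0.0]
contact_force: [-0.1, -0.5, 5.4]
gripper_width: 0.584
grasp_force: 41.9
```

send_rows(deltas="0 0 0 0;0 0 0 0;0 0 0 0;0 0 0 0", claw=0.8)

```text
t: 22.8
eef_pos: [0.5798, 0.3224, 0.017]
tool_rot: [-0.0, 0.684, 0.729, -0.0]
contact_force: [-0.7, -0.5, 0.1]
gripper_width: 0.799
grasp_force: 0.0
```

send_rows(deltas="0 0 -0.02 0;0 0 -0.05 0;0 0 -0.08 0;0 0 -0.10 0;0 0 -0.10 0")

```text
t: 23.3
eef_pos: [0.5819, 0.3244, 0.1224]
tool_rot: [0.001, 0.684, 0.729, 0.003]
contact_force: [-0.5, 0.8, -0.7]
gripper_width: 0.798
grasp_force: 0.0
```

send_rows(deltas="-0.044 0.009 0 0;-0.088 0.018 0 0;-0.132 0.027 0 0;-0.176 0.036 0 0;-0.220 0.045 0 0", claw=1)

```text
t: 23.8
eef_pos: [0.6389, 0.104, 0.1173]
tool_rot: [-0.0, 0.684, 0.729, -0.0]
contact_force: [0.1, 1.0, -0.4]
gripper_width: 1.0
grasp_force: 0.0
```

send_rows(deltas="-0.040 0.008 0 0;-0.040 0.008 0.03 0;-0.040 0.008 0.06 0;-0.040 0.008 0.06 0;-0.040 0.008 0.06 0")

```text
t: 24.3
eef_pos: [0.6491, 0.067, 0.0574]
tool_rot: [-0.001, 0.684, 0.73, -0.0]
contact_force: [-0.0, 0.1, 1.0]
gripper_width: 1.002
grasp_force: 0.0
```

Run:
```python
from h import *
from scipy.spatial.transform import Rotation as R
o=bot.get_obs();M=R.from_quat(o["tool_rot"][[1,2,3,0]]).as_matrix();e=o["eef_pos"];print(e,o["q"],o["gripper_width"]);print(M.T@(np.array([.650,.067,.010])-e))
b=bot.read_camera("side")
save(b,"c10",(200,190,400,420),2.6)
```

```text
[0.64909638 0.06700296 0.05744977] [ 0.21453799  0.72194776 -0.59020716  1.70861592  0.5021488   0.86806415
 -0.5280563 ] 1.0015046663852858
[-7.70936109e-05  9.57338009e-04  4.74486534e-02]
```

View pics/c10.png

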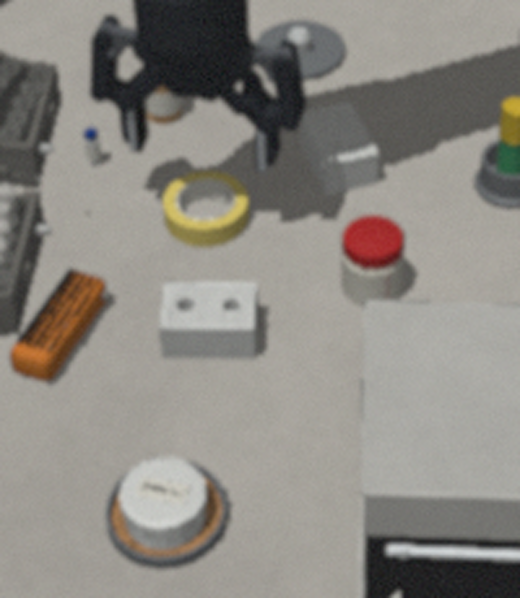

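The tin lies flat in the dish at (165,505). The roll at (205,205) is bare and the gripper straddles it. Lowering to grip it.

send_rows(deltas="0 0.001 0.02 0;0 0.001 0.038 0;0 0.001 0.046 0;0 0.001 0.047 0;0 0.001 0.047 0")

```text
t: 24.85
eef_pos: [0.6504, 0.0668, 0.0101]
tool_rot: [-0.0, 0.684, 0.729, -0.0]
contact_force: [0.5, -0.5, 0.7]
gripper_width: 0.999
grasp_force: 0.0
```

send_rows(deltas="0 0 0 0;0 0 0 0;0 0 0 0")

```text
t: 25.15
eef_pos: [0.6509, 0.0667, 0.0109]
tool_rot: [0.0, 0.684, 0.729, 0.0]
contact_force: [0.5, -0.4, -0.4]
gripper_width: 1.0
grasp_force: 0.0
```

send_rows(deltas="0 0 0 0;0 0 0 0;0 0 0 0;0 0 0 0;0 0 0 0", claw=0, force=40)

```text
t: 25.65
eef_pos: [0.6505, 0.0666, 0.011]
tool_rot: [0.0, 0.684, 0.729, -0.0]
contact_force: [-2.1, -0.6, 5.6]
gripper_width: 0.695
grasp_force: 42.7
```

send_rows(deltas="0 0 -0.01 0;0 0 -0.03 0;0 0 -0.07 0;0 0 -0.11 0;0 0 -0.13 0")

```text
t: 26.15
eef_pos: [0.6524, 0.0676, 0.1459]
tool_rot: [0.002, 0.684, 0.729, 0.003]
contact_force: [0.2, -0.6, -0.7]
gripper_width: 0.691
grasp_force: 43.4
```

send_rows(deltas="-0.042 -0.004 0 0;-0.084 -0.008 0 0;-0.126 -0.012 0 0;-0.168 -0.016 0 0;-0.208 -0.021 0 0")

```text
t: 26.65
eef_pos: [0.643, -0.1443, 0.1422]
tool_rot: [0.001, 0.684, 0.729, 0.0]
contact_force: [0.1, 0.3, -1.2]
gripper_width: 0.689
grasp_force: 43.3
```

send_rows(deltas="0 0 0.03 0;0 0 0.06 0;0 0 0.06 0;0 0 0.06 0")

```text
t: 27.05
eef_pos: [0.6432, -0.1418, 0.0816]
tool_rot: [0.0, 0.684, 0.73, 0.0]
contact_force: [0.6, 1.1, -0.4]
gripper_width: 0.695
grasp_force: 43.3
```

Run:
```python
from h import *
o=bot.get_obs();e=o["eef_pos"];print(e,o["q"],o["gripper_width"],o["grasp_force"])
b=bot.read_camera("side")
for n in("tape_roll","tape_stand"): print(n,[np.round(l["xyz"],3) for l in bot.landmark_of(b,n)])
for n in("tape_roll","tape_stand"):
  for m in bot.masks_of(b,n)[:1]:
    v,u=np.where(m["mask"]);print(n,u.min(),u.max(),v.min(),v.max())
print(pix(b,[.643,-.142,.006]),pix(b,[*e[:2],e[2]-.011+.019]))
save(b,"c11",(240,120,390,240),5)
```

```text
[ 0.64318743 -0.14181414  0.08159292] [ 0.53299983  0.6958404  -0.59034232  1.68434825  0.46980537  0.90656618
 -0.18051609] 0.6950719655390916 43.325608789455146
tape_roll [array([ 0.64 , -0.142,  0.072])]
tape_stand [array([ 0.64 , -0.142, -0.001])]
tape_roll 299 329 168 191
tape_stand 298 332 199 219
(np.float64(314.22522024998085), np.float64(207.2524402594737)) (np.float64(313.6265686095411), np.float64(175.11432969681584))
```

View pics/c11.png

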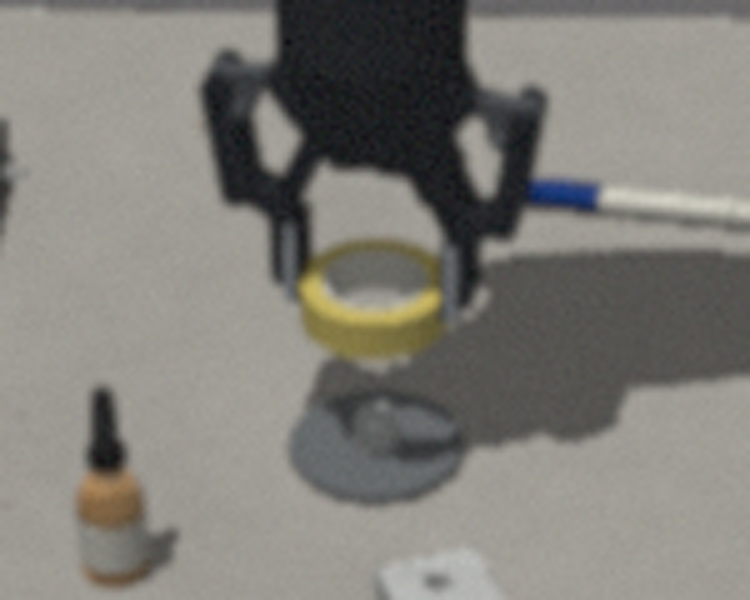

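The roll is held level at (373,300), centred over the post at (380,420). Lowering onto the stand.

send_rows(deltas="0 0 0.025 0;0 0 0.045 0;0 0 0.057 0;0 0 0.062 0;0 0 0.064 0")

```text
t: 27.8
eef_pos: [0.6427, -0.1422, 0.017]
tool_rot: [-0.0, 0.684, 0.729, -0.0]
contact_force: [-6.7, 0.6, 13.0]
gripper_width: 0.69
grasp_force: 45.1
```

send_rows(deltas="0 0 0 0;0 0 0 0;0 0 0 0")

```text
t: 28.1
eef_pos: [0.6436, -0.1423, 0.0171]
tool_rot: [0.001, 0.684, 0.729, 0.0]
contact_force: [0.1, 0.1, 0.8]
gripper_width: 0.693
grasp_force: 43.6
```

Seated. Releasing, lifting away and checking.

send_rows(deltas="0 0 0 0;0 0 0 0;0 0 0 0;0 0 0 0", claw=1)

```text
t: 28.5
eef_pos: [0.6429, -0.1423, 0.0163]
tool_rot: [-0.0, 0.684, 0.729, -0.0]
contact_force: [0.1, -1.5, -0.2]
gripper_width: 1.001
grasp_force: 0.0
```

send_rows(deltas="0 0 -0.02 0;0 0 -0.05 0;0 0 -0.09 0;0 0 -0.13 0;0 0 -0.16 0")

```text
t: 29.0
eef_pos: [0.6438, -0.142, 0.1808]
tool_rot: [0.001, 0.684, 0.73, 0.001]
contact_force: [0.6, -0.6, -0.3]
gripper_width: 1.001
grasp_force: 0.0
```

send_rows(deltas="0 0 0 0;0 0 0 0;0 0 0 0;0 0 0 0;0 0 0 0")

```text
t: 29.5
eef_pos: [0.6423, -0.1422, 0.1752]
tool_rot: [-0.001, 0.684, 0.729, -0.0]
contact_force: [-0.2, 0.1, 0.7]
gripper_width: 1.002
grasp_force: 0.0
```

Run:
```python
from h import *
b=bot.read_camera("side");save(b,"c12",(220,150,460,420),2.2)
for n in("tape_roll","tape_stand","weigh_tin","tin_dish","alu_block","block_cradle","glue_stick","glue_cup","screw_jar","dropper_bottle"): print(n,[np.round(l["xyz"],3) for l in bot.landmark_of(b,n)][:3])
```

```text
tape_roll [array([ 0.643, -0.143,  0.005])]
tape_stand [array([ 0.641, -0.142,  0.001]), array([ 0.443, -0.032, -0.001])]
weigh_tin [array([0.579, 0.321, 0.007])]
tin_dish [array([ 0.578,  0.322, -0.002])]
alu_block [array([ 0.574, -0.022, -0.001]), array([ 0.449, -0.246,  0.003]), array([ 0.607,  0.174, -0.002])]
block_cradle [array([ 0.445, -0.243, -0.   ])]
glue_stick [array([ 0.446, -0.034,  0.002])]
glue_cup [array([ 0.444, -0.033, -0.001])]
screw_jar [array([0.513, 0.099, 0.002])]
dropper_bottle [array([ 0.722, -0.035, -0.001])]
```

View pics/c12.png

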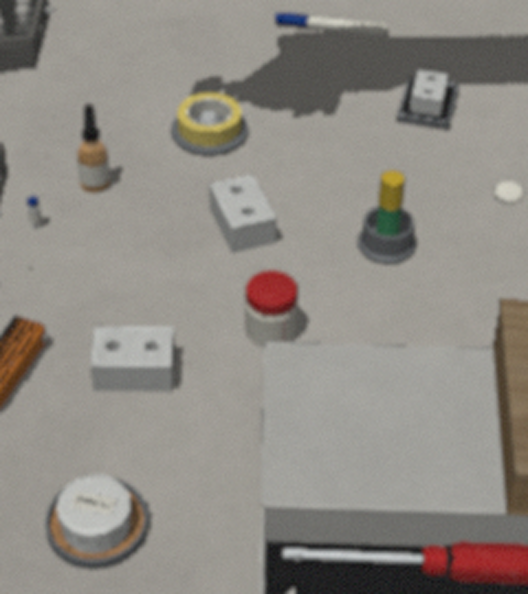

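The roll is on its stand at (210,122), the block in the cradle at (428,95), the stick in the cup at (390,210) and the tin in the dish at (95,510). The jar and bottle haven't moved.

```bash
python3 -c "
from station import bot
print(bot.hand_in())"
```

```text
the job is handed in; nothing more can be done
None
```

The job is handed in at about 30 s: glue stick, block, tin and tape roll were moved in that order, each released in its own holder, and the last picture showed all four seated with the screw jar and dropper bottle where they stood.

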